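# Change the cutter from grating to slicing

## Robot

A 7-joint arm with a two-finger parallel gripper is mounted at the origin on a cart in front of the work surface, level with it; the furniture and walls round the work are solid. World frame = base frame: x ahead of the robot, y to its left, z up, the work surface at z = 0. Lengths are in m, angles in rad, forces in N, time in s.
With the tool pointing down it reaches from about 0.4 to 0.85 m from the base axis. Payload 4.5 kg.
Tool frame: the origin (TCP) lies midway between the tips of the shut fingers; the grasp point (between the pads) lies 19 mm behind it; z points along the fingers, y is the line along which they close (so a half turn about z gives the same grasp; the last joint's range is limited). The gripper opens to 88 mm and grips with 3 to 60 N. Pads are 18 mm wide; open, the fingers measure 123 mm over their backs; the gripper's body (75 mm by 187 mm) begins 45 mm behind the grasp point.
Start: joints at [-1.071, 0.689, -0.195, 1.565, 0.157, 0.902, -0.215], TCP at [0.281, 0.558, 0.239] pointing down, gripper open.
Joint ranges: [-3.01, 3.01], [-0.46, 2.08], [-1.47, 1.51], [0.13, 2.56], [-1, 4.14], [0.04, 2.09], [-2.66, 2.66]. Speed limits (rad/s): [2.57, 2.57, 3.14, 3.14, 3.14, 3.14, 3.14].

## Interface

Orientations are given as a unit quaternion [x, y, z, w].
In Python, from plant import get_state, viewer, workorder gives the robot as it stands. The module is installed in compiled form; this text tells all that it offers.
- The arm moves only by the tool step_arm, never from a script. Its argument "motion" is a list of rows, each an object of numbers: "wx", "wy", "wz": the turn, a rotation vector about the tool's x, y, z each as a share of 180 degrees, from -1 to 1; "dx", "dy", "dz": the shift along the tool's x, y, z each as a share of 8 cm, from -1 to 1; "claw": the finger opening in mm, from 0 to 88.1. A call has 1 to 8 rows; each row is the pose to reach, as a shift and turn from the pose commanded when the call began, along the tool's axes at that moment, turning the shorter way round; what a row does not reach only later rows make up. A row lasts 1/10 s, in which the tool goes at most 50 mm and 8.59 degrees, less where a joint would pass 70% of its speed; a pose out of reach is approached as far as the arm can. A call with a number of a shift or a turn outside -1 to 1 is refused whole. A call with a gripper value outside its range is refused whole. The fingers move at their own pace and stop on an object; "force" is the grip in N (left out, the last holds). Time passes only in rows, so rows that repeat a pose let the fingers close. It gives the time, the measured TCP pose, the force, the opening and the grip force at its end, in the units of the state.
- get_state(): the state, without advancing time (a new reading comes with each control period).
- viewer.snapshot(name): name is "side" or "top"; returns (picture, depth): 480x640x3 uint8, red, green, blue; 480x640 float32, m along the optical axis (not along the pixel's ray), 0 where there is no reading.
- viewer.calibration(name): a dict with "vfov" (degrees; the focal length in pixels is half the picture's height over the tangent of half this angle, whatever the lens; pixels are square), "cx", "cy" (the principal point, pixels), "extrinsics" (4x4, takes a point from camera to world coordinates). Camera axes: x right, y down, z forward; pixel columns grow to the right and rows downward; lengths in m; the calibration is good to about 2 mm. A picture is of the moment at which its call begins. calibration takes no time and is no camera call.
- workorder.finish_job(): hands the job in; it is judged then, once.
The state is a dict: "clock": time; "q": joint angles; "qd": joint speeds; "joint_torque": joint torques, N m; "tool_pos": TCP position; "eef_rot": TCP orientation; "contact_force": force on the tool from outside, world axes, zero at the start; "moment": the same for the moment, N m; "opening": opening from 0.0 (shut) to 1.0 (fully open); "finger_force": force on a finger pad.
Only numpy, scipy, OpenCV 4.12 (cv2) and the standard library are available. Lean on these libraries where they do the work, as an engineer would, in place of code of your own. Each camera call takes 0.05 s, during which the arm holds its last target. There are 200 camera calls.

## Task

The vegetable cutter on the bench has to go from grating to slicing, but its grating disc sits tight on the spindle: work it loose by twisting it back and forth on the spindle while you draw it up, so that the cutter stays standing where it is. Set the grating disc down flat on the cutting board for the moment, take the slicing disc from the disc holder and seat it fully down on the cutter's spindle, then put the grating disc fully down over the pin of the holder, where the slicing disc was. Leave the food and the other things alone.

Things in the scene. Friction and masses are not known exactly. Their poses are not given: they have to be found in the camera images.
- cutter: Vegetable cutter, hopper off: aluminium housing 165 x 165 x 80 mm on rubber feet, a spout at its front (-x) reaching 110 mm from the axis, on top an open round chamber (rim 148 mm across, 104 mm above the bench) round the upright spindle. It stands loose and weighs 2.4 kg: an upward pull over about 23 N lifts it. Origin on the spindle axis at bench level, z up.
- spindle_seat (a point): Top of the shoulder at the spindle's foot, on its axis, 92 mm above the bench: the underside of a disc's sleeve rests here when fully down. The spindle above is 21 mm thick, 22 mm high, with a tapered tip and four spring balls 12 mm above the shoulder.
- grating_disc: Steel disc 120 mm across covered with small raised grating holes; below it a sleeve 40 mm across with a blind bore, on top a black bar grip. Origin: centre of the sleeve's underside, z up. Plate at z = 24 to 27 mm, boss round the grip's foot (44 mm across) to 33 mm, grip to 70 mm; grip 50 mm long in x, 16 mm thick in y. About 0.2 kg. At the start fully down on the spindle, its x along the cutter's.
- grating_grip (a point): On the grating disc's axis in the upper half of its grip, 54 mm above its origin. The spring balls grip its 24 mm bore: pulled straight up it holds with 27 to 34 N, more than the cutter weighs. Turning it takes about 0.4 N m, and while it turns it slides up with little force if drawn slowly, up to 3 mm for each radian of turn. Free of the balls after 12.5 mm of rise, clear of the spindle after 22 mm.
- slicing_disc: Same size, weight, sleeve, bar grip, origin and axes as the grating disc, but its plate is smooth with two straight raised blades opposite each other. Its 28 mm bore slips freely over the spindle. At the start it stands over the pin of the disc holder, turned any way.
- disc_holder: Round grey foot 124 mm across and 10 mm thick, fixed, with a steel pin 13 mm thick in the middle whose tip is 29 mm above the bench. Origin at its centre at bench level, z up. A disc that is fully down stands with its sleeve on the foot, its origin 10 mm above the holder's.
- board: White plastic cutting board 226 x 316 mm, 13 mm thick, lying flat, fixed. Origin at the centre of its underside; its long side is its y axis, and +y is the end near the robot. A tomato and an onion (up to 79 mm high) lie at the far end, about 110 mm along -y.
- board_clear (a point): Middle of the clear near part of the board's top, 50 mm from the board's centre towards the robot, 13 mm above the bench: a disc standing here has room all round.
- tomato: Tomato 75 mm across on the far end of the board; origin at its underside. Not to be moved.
- onion: Onion 75 mm across on the far end of the board; origin at its underside. Not to be moved.
- peeler: Peeler, 170 mm long, lying on the bench in front of the cutter; origin at its underside. Not to be moved.
- salt_shaker: Salt shaker 44 mm across, 90 mm high, standing to the left of the cutter; origin at its underside. Not to be moved.
- sauce_cup: Small steel cup of sauce 61 mm across, 35 mm high, behind the holder; origin at its underside. Not to be moved.
- red_bottle: Sauce bottle 55 mm across, 207 mm high, beyond the board; origin at its underside. Not to be moved.
- yellow_bottle: A second sauce bottle of the same shape, about 70 mm beside the first, on either side of it; origin at its underside. Not to be moved.
There are look-alikes about, which are no part of the job. Of the things that look like the disc_holder, the larger one is meant.

How it is judged:
By the outcome, as a careful person would: the job done as asked, in the order asked, and still so for the second after the job is handed in, with the robot touching nothing.
It also fails if it takes over 72 s, if anything falls off the work surface, if the arm or the gripper's body presses on something with over 40 N, if the wrist force passes 120 N, or if a joint passes its speed limit or range.

## Working session

There is one attempt and no reset: what is moved stays moved. The work goes in short steps, Python scripts to look and compute and a tool call to move; the robot and the scene stay as the last step left them, time stands still between calls to the robot, and variables do not carry over. Pictures are saved under pics/ and viewed, at most 10 in all, crops included, and the job is handed in when it is done.

Besides the shell and the picture viewer there is one more tool, called after ">>>" as name(argument=value, ...), one argument or row to a line, values as JSON. step_arm: Moves the arm, as the interface text tells. Shift numbers are shares of 8 cm and turn numbers shares of 180 degrees, none past 1 either way. Its arguments: {"type":"object","properties":{"motion":{"type":"array","items":{"type":"object","properties":{"wx":{"type":"number","minimum":-1,"maximum":1},"wy":{"type":"number","minimum":-1,"maximum":1},"wz":{"type":"number","minimum":-1,"maximum":1},"dx":{"type":"number","minimum":-1,"maximum":1},"dy":{"type":"number","minimum":-1,"maximum":1},"dz":{"type":"number","minimum":-1,"maximum":1},"claw":{"type":"number"}}}},"force":{"type":"number"}},"required":["motion"]}

```bash
mkdir -p pics
cat > h.py <<'E'
import numpy as np,cv2
from plant import get_state,viewer,workorder
from scipy.spatial.transform import Rotation as R
def snap(n,f):
    p,d=viewer.snapshot(n); cv2.imwrite(f'pics/{f}.png',p[:,:,::-1]); np.save(f'pics/{f}.npy',d); return p,d
def cloud(n,d):
    c=viewer.calibration(n); f=240/np.tan(np.radians(c['vfov'])/2); E=np.array(c['extrinsics'])
    v,u=np.mgrid[:480,:640]; P=np.stack([(u-c['cx'])/f*d,(v-c['cy'])/f*d,d],-1)
    W=P@E[:3,:3].T+E[:3,3]; W[d<=0]=np.nan; return W
E
python3 - <<'E'
from h import *
for n in('top','side'):
    p,d=snap(n,n+'0'); c=viewer.calibration(n); print(n,c['vfov'],c['cx'],c['cy'],np.round(c['extrinsics'],3).tolist())
s=get_state(); print({k:np.round(v,3).tolist() for k,v in s.items()})
E
```

```text
top 43.10506391144868 314.50718141243743 235.4684898048027 [[0.049, -0.92, 0.389, -0.013], [-0.999, -0.044, 0.02, -0.013], [-0.001, -0.39, -0.921, 1.445], [0.0, 0.0, 0.0, 1.0]]
side 48.36698708404432 321.0468298167151 237.48400425677687 [[0.996, 0.066, -0.061, 0.603], [0.088, -0.601, 0.794, -0.868], [0.016, -0.797, -0.604, 0.775], [0.0, 0.0, 0.0, 1.0]]
{'clock': 0.1, 'q': [-1.071, 0.69, -0.195, 1.566, 0.157, 0.902, -0.215], 'qd': [0.003, -0.003, -0.001, -0.004, 0.0, 0.0, 0.0], 'joint_torque': [-0.002, -52.85, -1.271, -15.384, -0.053, 0.002, 0.0], 'tool_pos': [0.281, 0.558, 0.238], 'eef_rot': [0.231, 0.973, -0.001, -0.0], 'contact_force': [0.565, -1.045, -0.212], 'moment': [-0.054, -0.014, -0.032], 'finger_force': 0.0, 'opening': 1.001}
```

View pics/top0.png

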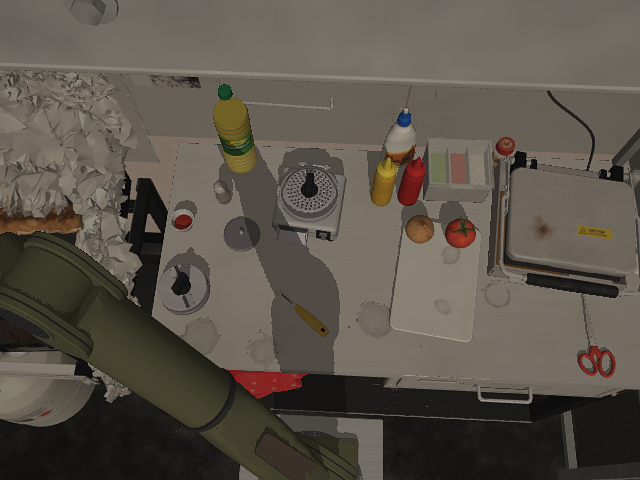

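View pics/side0.png

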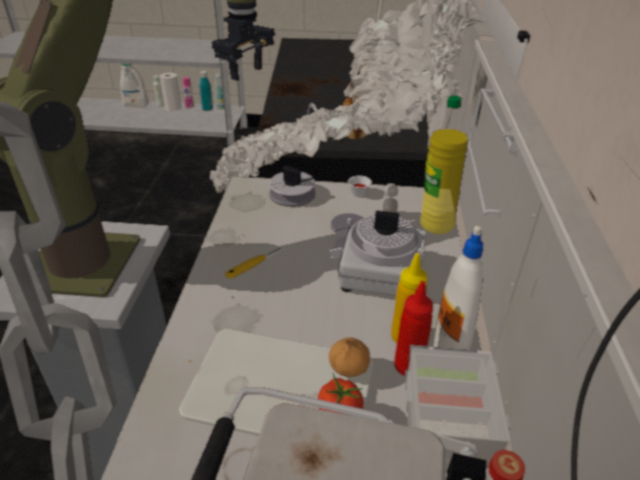

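The top view shows the cutter with the grating disc (grip about 310,185), the slicing disc on the large holder (183,288), a small look-alike foot (242,233) and the board (437,275), with the food at its far end. Next I measure from depth.

Run:
```python
from h import *
d=np.load('pics/top0.npy'); W=cloud('top',d); p=cv2.imread('pics/top0.png')
def reg(u0,u1,v0,v1,z0,z1,name,circ=False):
    S=W[v0:v1,u0:u1].reshape(-1,3); S=S[(S[:,2]>z0)&(S[:,2]<z1)]
    xy=S[:,:2].astype(np.float32); c,(w,h),a=cv2.minAreaRect(xy)
    print(name,len(S),'mean',S.mean(0).round(4),'rect',np.round(c,4),round(w,4),round(h,4),round(a,1),'z',np.percentile(S[:,2],[5,50,95]).round(4), 'enc',np.round(cv2.minEnclosingCircle(xy)[0],4),round(cv2.minEnclosingCircle(xy)[1],4))
reg(270,350,155,235,.145,.18,'gratgrip')
reg(270,350,155,235,.112,.128,'gratplate')
reg(270,350,150,245,.07,.09,'housingtop')
reg(150,215,250,320,.065,.10,'slicegrip')
reg(150,215,250,320,.028,.045,'sliceplate')
reg(150,215,250,320,.006,.014,'foot')
reg(385,495,215,345,.008,.02,'board')
reg(215,265,210,255,.004,.02,'lookalike')
for u,v in [(407,216),(392,330),(471,340),(483,232)]: print((u,v),W[v,u].round(4))
a=cv2.resize(p[150:245,265:355],None,fx=5,fy=5,interpolation=3); b=cv2.resize(p[250:320,150:220],(400,400),interpolation=3)
o=np.zeros((475,850,3),np.uint8);o[:,:450]=a;o[:400,450:]=b;cv2.imwrite('pics/crop1.png',o[:,:800])
```

```text
gratgrip 147 mean [0.6656 0.0357 0.1604] rect [0.6689 0.0358] 0.0169 0.0542 86.0 z [0.1484 0.1614 0.167 ] enc [0.6687 0.0323] 0.0272
gratplate 1471 mean [0.6662 0.0358 0.1205] rect [0.6706 0.0341] 0.1194 0.1236 26.3 z [0.1156 0.1204 0.1256] enc [0.6786 0.0321] 0.0698
housingtop 1706 mean [0.6377 0.0332 0.0801] rect [0.6616 0.0367] 0.1648 0.1753 83.9 z [0.0722 0.0803 0.0866] enc [0.6655 0.0369] 0.1106
slicegrip 171 mean [0.4307 0.3326 0.0786] rect [0.432  0.3339] 0.0185 0.05 66.1 z [0.0685 0.0797 0.0849] enc [0.432  0.3336] 0.0253
sliceplate 1523 mean [0.4312 0.333  0.0381] rect [0.4335 0.3345] 0.1184 0.1189 38.6 z [0.0327 0.0381 0.0433] enc [0.4337 0.335 ] 0.0611
foot 246 mean [0.4099 0.3102 0.0097] rect [0.4488 0.3345] 0.1788 0.1376 1.7 z [0.0064 0.0097 0.0131] enc [0.4462 0.3289] 0.1053
board 7589 mean [ 0.4709 -0.2872  0.0136] rect [ 0.502  -0.2977] 0.2688 0.3474 89.5 z [0.0091 0.0136 0.0183] enc [ 0.502  -0.2974] 0.219
lookalike 979 mean [0.5905 0.2086 0.0087] rect [0.598  0.2138] 0.1269 0.1283 4.5 z [0.0045 0.0085 0.0139] enc [0.5985 0.2137] 0.0876
(407, 216) [ 0.6629 -0.2193  0.0053]
(392, 330) [ 0.3597 -0.1807 -0.0023]
(471, 340) [ 0.3443 -0.371  -0.0027]
(483, 232) [ 0.6301 -0.4165 -0.0022]
```

View pics/crop1.png

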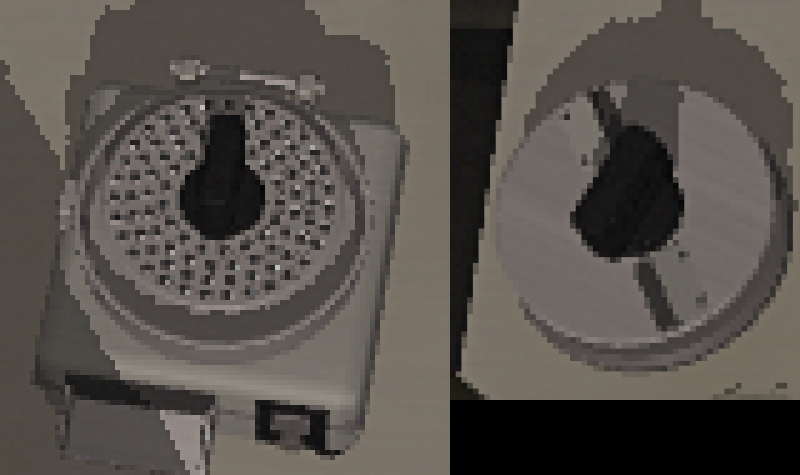

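The crop shows the grating grip pointing about 5° off world x, and the slicing grip about −24°. I refine the centres by intersecting the plate-edge pixel rays with the known heights, and get the board corners the same way.

```bash
cat >> h.py <<'E'
def ray(n,u,v,z):
    c=viewer.calibration(n); f=240/np.tan(np.radians(c['vfov'])/2); E=np.array(c['extrinsics'])
    r=E[:3,:3]@np.array([(u-c['cx'])/f,(v-c['cy'])/f,1]); return (E[:3,3]+r*(z-E[2,3])/r[2])[:2]
E
python3 - <<'E'
from h import *
for nm,px,z in (('grat',[(286.6,191),(332.6,190),(310,169.4),(309,212.6)],.119),('slice',[(158.2,287),(207.6,288),(183,264.4),(182,310.6)],.037)):
    r=np.array([ray('top',u,v,z) for u,v in px]); print(nm,r.round(4).tolist(),'c',r[2:,0].mean().round(4),r[:2,1].mean().round(4))
for i,n in enumerate(('top','side')):
    d=np.load(f'pics/{n}0.npy'); W=cloud(n,d)
    for nm,c,z0,z1 in (('grat',(.669,.035),.112,.126),('slice',(.433,.334),.03,.044),('gg',(.669,.035),.152,.172),('sg',(.433,.334),.07,.09)):
        m=(np.hypot(W[...,0]-c[0],W[...,1]-c[1])<.075)&(W[...,2]>z0)&(W[...,2]<z1)
        S=W[m]; lo,hi=np.percentile(S,[.7,99.3],axis=0); print(n,nm,len(S),((lo+hi)/2).round(4),(hi-lo).round(4))
        xy=S[:,:2]-S[:,:2].mean(0); w,v=np.linalg.eigh(xy.T@xy); print('   mean',S.mean(0).round(4),'axis',np.degrees(np.arctan(v[1,1]/v[0,1])).round(1))
p=cv2.imread('pics/top0.png'); hsv=cv2.cvtColor(p,cv2.COLOR_BGR2HSV)
g=cv2.cvtColor(p,cv2.COLOR_BGR2GRAY); 
cv2.imwrite('pics/crop2.png',cv2.resize(p[205:350,380:500],None,fx=4,fy=4,interpolation=3))
for u,v in [(407,216),(392,330),(471,340),(483,232)]: print((u,v),ray('top',u,v,.013).round(4))
E
```

```text
grat [[0.6629, 0.0904], [0.671, -0.0218], [0.7256, 0.0364], [0.6073, 0.0327]] c 0.6665 0.0343
slice [[0.4288, 0.3911], [0.432, 0.2709], [0.4898, 0.3387], [0.3727, 0.3255]] c 0.4313 0.331
top grat 1419 [0.6687 0.0361 0.1196] [0.1133 0.1136 0.0124]
   mean [0.6662 0.0358 0.1203] axis -85.3
top slice 1476 [0.4334 0.3337 0.0373] [0.114  0.1136 0.013 ]
   mean [0.4313 0.333  0.038 ] axis -55.8
top gg 135 [0.6694 0.0355 0.1605] [0.0518 0.018  0.0163]
   mean [0.6672 0.0355 0.1615] axis -5.7
top sg 156 [0.4322 0.3329 0.0796] [0.0467 0.0293 0.0163]
   mean [0.4314 0.3328 0.0797] axis -23.6
side grat 1176 [0.6679 0.0292 0.1207] [0.1143 0.1044 0.0094]
   mean [0.6674 0.0217 0.1196] axis -3.5
side slice 650 [0.432  0.3281 0.0388] [0.1137 0.1039 0.0097]
   mean [0.4331 0.3198 0.0382] axis 6.0
side gg 188 [0.6678 0.0329 0.158 ] [0.0486 0.0196 0.0114]
   mean [0.6681 0.0315 0.1591] axis -6.8
side sg 114 [0.4323 0.3299 0.0762] [0.0484 0.0302 0.012 ]
   mean [0.4331 0.3289 0.0771] axis -20.0
(407, 216) [ 0.6593 -0.2182]
(392, 330) [ 0.3557 -0.179 ]
(471, 340) [ 0.3405 -0.3671]
(483, 232) [ 0.6233 -0.4123]
```

View pics/crop2.png

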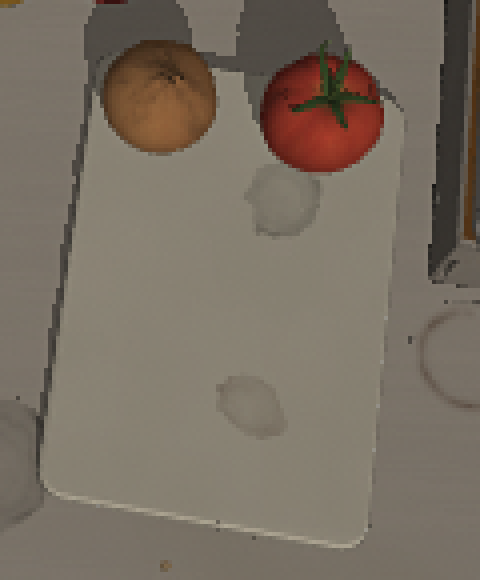

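The crop shows the board with near corners at about (390,328) and (472,342) in the full picture, and the far end filled by the food. Estimates are grating (0.668, 0.0355), slicing (0.4325, 0.332) and board_clear about (0.448, −0.287). I now move above the cutter.

>>> step_arm(
  motion=[
    {"dx":-0.5,"dy":-0.25,"wz":-0.04},
    {"dx":-1,"dy":-0.5,"wz":-0.08},
    {"dx":-1,"dy":-0.5,"wz":-0.115},
    {"dx":-1,"dy":-0.5,"wz":-0.115},
  ],
)

```text
$.motion[0]: bad value
```

>>> step_arm(
  motion=[
    {"dx":-0.4,"dy":-0.43},
    {"dx":-0.79,"dy":-0.862},
    {"dx":-0.79,"dy":-0.862},
  ],
)

```text
$.motion[0]: bad value
```

>>> step_arm(
  motion=[
    {"dx":-0.4,"dy":-0.43},
    {"dx":-0.79,"dy":-0.862},
    {"dx":-0.79,"dy":-0.862},
  ],
)

```text
$.motion[0]: bad value
```

>>> step_arm(
  motion=[
    {"dx":-0.5,"dy":-0.25,"dz":0,"wx":0,"wy":0,"wz":-0.04,"claw":88},
    {"dx":-1,"dy":-0.5,"dz":0,"wx":0,"wy":0,"wz":-0.08,"claw":88},
    {"dx":-1,"dy":-0.5,"dz":0,"wx":0,"wy":0,"wz":-0.115,"claw":88},
    {"dx":-1,"dy":-0.5,"dz":0,"wx":0,"wy":0,"wz":-0.115,"claw":88},
  ],
)

```text
clock: 0.5
tool_pos: [0.3354, 0.4853, 0.2384]
eef_rot: [0.054, 0.999, -0.0, -0.0]
contact_force: [-0.2, -0.1, 0.7]
opening: 0.998
finger_force: 0.0
```

>>> step_arm(
  motion=[
    {"dx":-0.4,"dy":-0.43,"dz":0,"wx":0,"wy":0,"wz":0,"claw":88},
    {"dx":-0.79,"dy":-0.862,"dz":0,"wx":0,"wy":0,"wz":0,"claw":88},
  ],
)

```text
clock: 0.7
tool_pos: [0.3884, 0.4134, 0.2386]
eef_rot: [0.051, 0.999, 0.001, -0.001]
contact_force: [0.7, 0.2, -0.7]
opening: 0.999
finger_force: 0.0
```

>>> step_arm(
  motion=[
    {"dx":-0.4,"dy":-0.43,"dz":0,"wx":0,"wy":0,"wz":0,"claw":88},
    {"dx":-0.79,"dy":-0.862,"dz":0,"wx":0,"wy":0,"wz":0,"claw":88},
  ],
)

```text
clock: 0.9
tool_pos: [0.4456, 0.3366, 0.2387]
eef_rot: [0.052, 0.999, 0.001, -0.0]
contact_force: [1.1, -0.2, -0.6]
opening: 1.0
finger_force: 0.0
```

>>> step_arm(
  motion=[
    {"dx":-0.4,"dy":-0.43,"dz":0,"wx":0,"wy":0,"wz":0,"claw":88},
    {"dx":-0.79,"dy":-0.862,"dz":0,"wx":0,"wy":0,"wz":0,"claw":88},
  ],
)

```text
clock: 1.1
tool_pos: [0.5016, 0.2615, 0.2387]
eef_rot: [0.052, 0.999, 0.001, -0.0]
contact_force: [0.8, 0.1, 0.5]
opening: 0.995
finger_force: 0.0
```

>>> step_arm(
  motion=[
    {"dx":-0.4,"dy":-0.43,"dz":0,"wx":0,"wy":0,"wz":0,"claw":88},
    {"dx":-0.79,"dy":-0.862,"dz":0,"wx":0,"wy":0,"wz":0,"claw":88},
  ],
)

```text
clock: 1.3
tool_pos: [0.5575, 0.1864, 0.2387]
eef_rot: [0.052, 0.999, 0.001, -0.0]
contact_force: [0.4, 0.5, -0.0]
opening: 0.998
finger_force: 0.0
```

>>> step_arm(
  motion=[
    {"dx":-0.4,"dy":-0.43,"dz":0,"wx":0,"wy":0,"wz":0,"claw":88},
    {"dx":-0.79,"dy":-0.862,"dz":0,"wx":0,"wy":0,"wz":0,"claw":88},
    {"dx":-0.79,"dy":-0.862,"dz":0,"wx":0,"wy":0,"wz":0,"claw":88},
  ],
)

```text
clock: 1.6
tool_pos: [0.6164, 0.1036, 0.2379]
eef_rot: [0.059, 0.998, -0.002, 0.001]
contact_force: [0.1, -0.3, 0.2]
opening: 0.998
finger_force: 0.0
```

>>> step_arm(
  motion=[
    {"dx":-0.36,"dy":-0.39,"dz":0,"wx":0,"wy":0,"wz":0,"claw":88},
    {"dx":-0.73,"dy":-0.78,"dz":0,"wx":0,"wy":0,"wz":0,"claw":88},
    {"dx":-0.73,"dy":-0.78,"dz":0.5,"wx":0,"wy":0,"wz":0,"claw":88},
    {"dx":-0.73,"dy":-0.78,"dz":0.5,"wx":0,"wy":0,"wz":0,"claw":88},
    {"dx":-0.73,"dy":-0.78,"dz":0.5,"wx":0,"wy":0,"wz":0,"claw":88},
  ],
)

```text
clock: 2.1
tool_pos: [0.6629, 0.0456, 0.1983]
eef_rot: [0.051, 0.999, 0.001, -0.001]
contact_force: [0.5, 0.2, 0.2]
opening: 0.997
finger_force: 0.0
```

Run:
```python
from h import *
s=get_state(); print(np.round(s['tool_pos'],4),np.round(s['eef_rot'],4),s['contact_force'])
o=np.zeros((480,800,3),np.uint8)
p,_=snap('side','s1'); q,_=snap('top','t1')
o[:,:400]=cv2.resize(p[140:284,320:440],(400,480),interpolation=3); o[:,400:]=cv2.resize(q[120:240,260:360],(400,480),interpolation=3)
cv2.imwrite('pics/c3.png',o)
```

```text
[0.6629 0.0456 0.1983] [ 5.120e-02  9.987e-01  8.000e-04 -1.400e-03] [0.50428882 0.17352208 0.21036094]
```

View pics/c3.png

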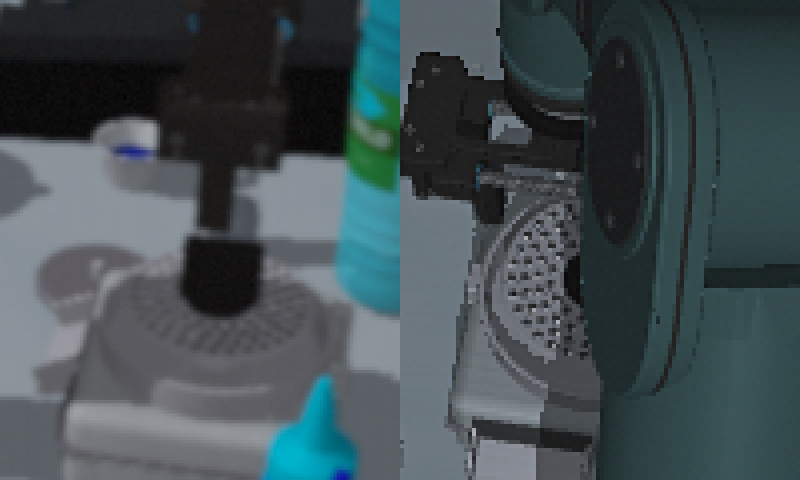

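The finger (side crop, x≈215) stands slightly −x of the grip (x≈223), which matches the measured pose (0.663 against 0.668). I correct this and descend in part.

>>> step_arm(
  motion=[
    {"dx":-0.075,"dy":-0.12,"dz":0,"wx":0,"wy":0,"wz":0,"claw":88},
    {"dx":-0.075,"dy":-0.12,"dz":0,"wx":0,"wy":0,"wz":0,"claw":88},
    {"dx":-0.075,"dy":-0.12,"dz":0,"wx":0,"wy":0,"wz":0,"claw":88},
  ],
)

```text
clock: 2.5
tool_pos: [0.6695, 0.032, 0.1995]
eef_rot: [0.053, 0.999, -0.0, 0.001]
contact_force: [0.3, -0.0, 0.3]
opening: 0.998
finger_force: 0.0
```

>>> step_arm(
  motion=[
    {"dx":0,"dy":0,"dz":0,"wx":0,"wy":0,"wz":0,"claw":88},
    {"dx":0,"dy":0,"dz":0,"wx":0,"wy":0,"wz":0,"claw":88},
  ],
)

```text
clock: 2.7
tool_pos: [0.669, 0.0328, 0.1989]
eef_rot: [0.052, 0.999, 0.0, 0.0]
contact_force: [0.3, -0.1, 0.3]
opening: 0.997
finger_force: 0.0
```

>>> step_arm(
  motion=[
    {"dx":0.01,"dy":0.033,"dz":0.4,"wx":0,"wy":0,"wz":0,"claw":60},
    {"dx":0.01,"dy":0.033,"dz":0.7,"wx":0,"wy":0,"wz":0,"claw":50},
    {"dx":0.01,"dy":0.033,"dz":0.86,"wx":0,"wy":0,"wz":0,"claw":45},
    {"dx":0.01,"dy":0.033,"dz":0.86,"wx":0,"wy":0,"wz":0,"claw":40},
    {"dx":0.01,"dy":0.033,"dz":0.86,"wx":0,"wy":0,"wz":0,"claw":35},
    {"dx":0.01,"dy":0.033,"dz":0.86,"wx":0,"wy":0,"wz":0,"claw":30},
  ],
  force=5,
)

```text
clock: 3.3
tool_pos: [0.6696, 0.0355, 0.1314]
eef_rot: [0.052, 0.999, 0.0, 0.001]
contact_force: [0.4, -0.5, -0.3]
opening: 0.478
finger_force: 0.0
```

>>> step_arm(
  motion=[
    {"dx":0,"dy":0,"dz":0,"wx":0,"wy":0,"wz":0,"claw":0},
    {"dx":0,"dy":0,"dz":0,"wx":0,"wy":0,"wz":0,"claw":0},
    {"dx":0,"dy":0,"dz":0,"wx":0,"wy":0,"wz":0,"claw":0},
    {"dx":0,"dy":0,"dz":0,"wx":0,"wy":0,"wz":0,"claw":0},
    {"dx":0,"dy":0,"dz":0,"wx":0,"wy":0,"wz":0,"claw":0},
    {"dx":0,"dy":0,"dz":0,"wx":0,"wy":0,"wz":0,"claw":0},
  ],
  force=5,
)

```text
clock: 3.9
tool_pos: [0.6689, 0.0359, 0.1304]
eef_rot: [0.052, 0.999, 0.0, 0.0]
contact_force: [-0.6, 2.2, 4.4]
opening: 0.182
finger_force: 5.0
```

>>> step_arm(
  motion=[
    {"dx":0,"dy":0.007,"dz":0,"wx":0,"wy":0,"wz":0,"claw":0},
    {"dx":0,"dy":0.007,"dz":0,"wx":0,"wy":0,"wz":0,"claw":0},
    {"dx":0,"dy":0.007,"dz":0,"wx":0,"wy":0,"wz":0,"claw":0},
    {"dx":0,"dy":0.007,"dz":0,"wx":0,"wy":0,"wz":0,"claw":0},
  ],
  force=60,
)

```text
clock: 4.3
tool_pos: [0.6689, 0.036, 0.1304]
eef_rot: [0.052, 0.999, 0.0, 0.0]
contact_force: [0.1, 0.9, 4.3]
opening: 0.175
finger_force: 60.0
```

>>> step_arm(
  motion=[
    {"dx":0,"dy":0,"dz":0,"wx":0,"wy":0,"wz":-0.04,"claw":0},
    {"dx":0,"dy":0,"dz":-0.003,"wx":0,"wy":0,"wz":-0.08,"claw":0},
    {"dx":0,"dy":0,"dz":-0.006,"wx":0,"wy":0,"wz":-0.12,"claw":0},
    {"dx":0,"dy":0,"dz":-0.009,"wx":0,"wy":0,"wz":-0.16,"claw":0},
  ],
)

```text
clock: 4.7
tool_pos: [0.6687, 0.0356, 0.1305]
eef_rot: [-0.2, 0.98, 0.0, 0.0]
contact_force: [0.1, 0.4, 0.1]
opening: 0.173
finger_force: 60.1
```

```bash
python3 -c "
from h import *
s=get_state();print({k:np.round(s[k],4).tolist() for k in('q','tool_pos','eef_rot','contact_force','moment','opening','finger_force')})"
```

```text
{'q': [0.1094, 0.9071, -0.4563, 1.4996, 0.4813, 0.8477, 1.4556], 'tool_pos': [0.6687, 0.0356, 0.1305], 'eef_rot': [-0.1995, 0.9799, 0.0, 0.0001], 'contact_force': [0.1081, 0.3656, 0.0815], 'moment': [0.2278, -0.1125, -0.3701], 'opening': 0.173, 'finger_force': 60.1051}
```

>>> step_arm(
  motion=[
    {"dx":0,"dy":0,"dz":0,"wx":0,"wy":0,"wz":0.04,"claw":0},
    {"dx":0,"dy":0,"dz":-0.003,"wx":0,"wy":0,"wz":0.08,"claw":0},
    {"dx":0,"dy":0,"dz":-0.006,"wx":0,"wy":0,"wz":0.12,"claw":0},
    {"dx":0,"dy":0,"dz":-0.009,"wx":0,"wy":0,"wz":0.16,"claw":0},
    {"dx":0,"dy":0,"dz":-0.012,"wx":0,"wy":0,"wz":0.2,"claw":0},
    {"dx":0,"dy":0,"dz":-0.015,"wx":0,"wy":0,"wz":0.24,"claw":0},
    {"dx":0,"dy":0,"dz":-0.018,"wx":0,"wy":0,"wz":0.28,"claw":0},
    {"dx":0,"dy":0,"dz":-0.021,"wx":0,"wy":0,"wz":0.32,"claw":0},
  ],
)

```text
clock: 5.5
tool_pos: [0.6682, 0.0357, 0.1309]
eef_rot: [0.301, 0.954, -0.0, -0.001]
contact_force: [1.3, 1.0, -5.3]
opening: 0.179
finger_force: 60.1
```

>>> step_arm(
  motion=[
    {"dx":0,"dy":0,"dz":0,"wx":0,"wy":0,"wz":-0.04,"claw":0},
    {"dx":0,"dy":0,"dz":-0.003,"wx":0,"wy":0,"wz":-0.08,"claw":0},
    {"dx":0,"dy":0,"dz":-0.006,"wx":0,"wy":0,"wz":-0.12,"claw":0},
    {"dx":0,"dy":0,"dz":-0.009,"wx":0,"wy":0,"wz":-0.16,"claw":0},
    {"dx":0,"dy":0,"dz":-0.012,"wx":0,"wy":0,"wz":-0.2,"claw":0},
    {"dx":0,"dy":0,"dz":-0.015,"wx":0,"wy":0,"wz":-0.24,"claw":0},
    {"dx":0,"dy":0,"dz":-0.018,"wx":0,"wy":0,"wz":-0.28,"claw":0},
    {"dx":0,"dy":0,"dz":-0.021,"wx":0,"wy":0,"wz":-0.32,"claw":0},
  ],
)

```text
clock: 6.3
tool_pos: [0.6683, 0.0355, 0.1323]
eef_rot: [-0.2, 0.98, 0.0, -0.001]
contact_force: [1.3, 0.8, -6.4]
opening: 0.177
finger_force: 60.1
```

```bash
python3 -c "
from h import *
s=get_state();print({k:np.round(s[k],4).tolist() for k in('q','tool_pos','eef_rot','contact_force','moment','opening','finger_force')})"
```

```text
{'q': [0.1117, 0.9055, -0.4608, 1.4984, 0.4821, 0.8535, 1.4553], 'tool_pos': [0.6683, 0.0355, 0.1323], 'eef_rot': [-0.1996, 0.9799, 0.0002, -0.0007], 'contact_force': [1.3188, 0.8424, -6.3859], 'moment': [0.4078, -0.3787, -0.3468], 'opening': 0.1768, 'finger_force': 60.0794}
```

>>> step_arm(
  motion=[
    {"dx":0,"dy":0,"dz":0,"wx":0,"wy":0,"wz":0.04,"claw":0},
    {"dx":0,"dy":0,"dz":-0.003,"wx":0,"wy":0,"wz":0.08,"claw":0},
    {"dx":0,"dy":0,"dz":-0.006,"wx":0,"wy":0,"wz":0.12,"claw":0},
    {"dx":0,"dy":0,"dz":-0.009,"wx":0,"wy":0,"wz":0.16,"claw":0},
    {"dx":0,"dy":0,"dz":-0.012,"wx":0,"wy":0,"wz":0.2,"claw":0},
    {"dx":0,"dy":0,"dz":-0.015,"wx":0,"wy":0,"wz":0.24,"claw":0},
    {"dx":0,"dy":0,"dz":-0.018,"wx":0,"wy":0,"wz":0.28,"claw":0},
    {"dx":0,"dy":0,"dz":-0.021,"wx":0,"wy":0,"wz":0.32,"claw":0},
  ],
)

```text
clock: 7.1
tool_pos: [0.6681, 0.0357, 0.1339]
eef_rot: [0.301, 0.954, -0.0, -0.001]
contact_force: [1.9, 1.9, -6.3]
opening: 0.175
finger_force: 60.1
```

>>> step_arm(
  motion=[
    {"dx":0,"dy":0,"dz":0,"wx":0,"wy":0,"wz":-0.04,"claw":0},
    {"dx":0,"dy":0,"dz":-0.003,"wx":0,"wy":0,"wz":-0.08,"claw":0},
    {"dx":0,"dy":0,"dz":-0.006,"wx":0,"wy":0,"wz":-0.12,"claw":0},
    {"dx":0,"dy":0,"dz":-0.009,"wx":0,"wy":0,"wz":-0.16,"claw":0},
    {"dx":0,"dy":0,"dz":-0.012,"wx":0,"wy":0,"wz":-0.2,"claw":0},
    {"dx":0,"dy":0,"dz":-0.015,"wx":0,"wy":0,"wz":-0.24,"claw":0},
    {"dx":0,"dy":0,"dz":-0.018,"wx":0,"wy":0,"wz":-0.28,"claw":0},
    {"dx":0,"dy":0,"dz":-0.021,"wx":0,"wy":0,"wz":-0.32,"claw":0},
  ],
)

```text
clock: 7.9
tool_pos: [0.6682, 0.0354, 0.1356]
eef_rot: [-0.2, 0.98, 0.0, -0.001]
contact_force: [1.2, 2.1, -6.7]
opening: 0.177
finger_force: 60.1
```

>>> step_arm(
  motion=[
    {"dx":0,"dy":0,"dz":0,"wx":0,"wy":0,"wz":0.04,"claw":0},
    {"dx":0,"dy":0,"dz":-0.003,"wx":0,"wy":0,"wz":0.08,"claw":0},
    {"dx":0,"dy":0,"dz":-0.006,"wx":0,"wy":0,"wz":0.12,"claw":0},
    {"dx":0,"dy":0,"dz":-0.009,"wx":0,"wy":0,"wz":0.16,"claw":0},
    {"dx":0,"dy":0,"dz":-0.012,"wx":0,"wy":0,"wz":0.2,"claw":0},
    {"dx":0,"dy":0,"dz":-0.015,"wx":0,"wy":0,"wz":0.24,"claw":0},
    {"dx":0,"dy":0,"dz":-0.018,"wx":0,"wy":0,"wz":0.28,"claw":0},
    {"dx":0,"dy":0,"dz":-0.021,"wx":0,"wy":0,"wz":0.32,"claw":0},
  ],
)

```text
clock: 8.7
tool_pos: [0.6681, 0.0358, 0.1372]
eef_rot: [0.301, 0.954, -0.0, -0.001]
contact_force: [2.5, 0.9, -6.8]
opening: 0.177
finger_force: 60.1
```

>>> step_arm(
  motion=[
    {"dx":0,"dy":0,"dz":0,"wx":0,"wy":0,"wz":-0.04,"claw":0},
    {"dx":0,"dy":0,"dz":-0.003,"wx":0,"wy":0,"wz":-0.08,"claw":0},
    {"dx":0,"dy":0,"dz":-0.006,"wx":0,"wy":0,"wz":-0.12,"claw":0},
    {"dx":0,"dy":0,"dz":-0.009,"wx":0,"wy":0,"wz":-0.16,"claw":0},
    {"dx":0,"dy":0,"dz":-0.012,"wx":0,"wy":0,"wz":-0.2,"claw":0},
    {"dx":0,"dy":0,"dz":-0.015,"wx":0,"wy":0,"wz":-0.24,"claw":0},
    {"dx":0,"dy":0,"dz":-0.018,"wx":0,"wy":0,"wz":-0.28,"claw":0},
    {"dx":0,"dy":0,"dz":-0.021,"wx":0,"wy":0,"wz":-0.32,"claw":0},
  ],
)

```text
clock: 9.5
tool_pos: [0.6682, 0.0354, 0.1389]
eef_rot: [-0.2, 0.98, 0.0, -0.001]
contact_force: [1.1, 1.7, -6.3]
opening: 0.178
finger_force: 60.1
```

>>> step_arm(
  motion=[
    {"dx":0,"dy":0,"dz":0,"wx":0,"wy":0,"wz":0.04,"claw":0},
    {"dx":0,"dy":0,"dz":-0.003,"wx":0,"wy":0,"wz":0.08,"claw":0},
    {"dx":0,"dy":0,"dz":-0.006,"wx":0,"wy":0,"wz":0.12,"claw":0},
    {"dx":0,"dy":0,"dz":-0.009,"wx":0,"wy":0,"wz":0.16,"claw":0},
    {"dx":0,"dy":0,"dz":-0.012,"wx":0,"wy":0,"wz":0.2,"claw":0},
    {"dx":0,"dy":0,"dz":-0.015,"wx":0,"wy":0,"wz":0.24,"claw":0},
    {"dx":0,"dy":0,"dz":-0.018,"wx":0,"wy":0,"wz":0.28,"claw":0},
    {"dx":0,"dy":0,"dz":-0.021,"wx":0,"wy":0,"wz":0.32,"claw":0},
  ],
)

```text
clock: 10.3
tool_pos: [0.6682, 0.0358, 0.1407]
eef_rot: [0.301, 0.954, -0.0, -0.001]
contact_force: [0.7, 0.7, -5.1]
opening: 0.176
finger_force: 60.1
```

>>> step_arm(
  motion=[
    {"dx":0,"dy":0,"dz":0,"wx":0,"wy":0,"wz":-0.04,"claw":0},
    {"dx":0,"dy":0,"dz":-0.003,"wx":0,"wy":0,"wz":-0.08,"claw":0},
    {"dx":0,"dy":0,"dz":-0.006,"wx":0,"wy":0,"wz":-0.12,"claw":0},
    {"dx":0,"dy":0,"dz":-0.009,"wx":0,"wy":0,"wz":-0.16,"claw":0},
    {"dx":0,"dy":0,"dz":-0.012,"wx":0,"wy":0,"wz":-0.2,"claw":0},
    {"dx":0,"dy":0,"dz":-0.015,"wx":0,"wy":0,"wz":-0.24,"claw":0},
    {"dx":0,"dy":0,"dz":-0.018,"wx":0,"wy":0,"wz":-0.28,"claw":0},
    {"dx":0,"dy":0,"dz":-0.021,"wx":0,"wy":0,"wz":-0.32,"claw":0},
  ],
)

```text
clock: 11.1
tool_pos: [0.6688, 0.0358, 0.1437]
eef_rot: [-0.2, 0.98, 0.0, 0.0]
contact_force: [1.0, 1.4, -1.4]
opening: 0.174
finger_force: 60.0
```

>>> step_arm(
  motion=[
    {"dx":0,"dy":0,"dz":0,"wx":0,"wy":0,"wz":0.04,"claw":0},
    {"dx":0,"dy":0,"dz":-0.003,"wx":0,"wy":0,"wz":0.08,"claw":0},
    {"dx":0,"dy":0,"dz":-0.006,"wx":0,"wy":0,"wz":0.12,"claw":0},
    {"dx":0,"dy":0,"dz":-0.009,"wx":0,"wy":0,"wz":0.16,"claw":0},
    {"dx":0,"dy":0,"dz":-0.012,"wx":0,"wy":0,"wz":0.2,"claw":0},
    {"dx":0,"dy":0,"dz":-0.015,"wx":0,"wy":0,"wz":0.24,"claw":0},
    {"dx":0,"dy":0,"dz":-0.018,"wx":0,"wy":0,"wz":0.28,"claw":0},
    {"dx":0,"dy":0,"dz":-0.021,"wx":0,"wy":0,"wz":0.32,"claw":0},
  ],
)

```text
clock: 11.9
tool_pos: [0.6679, 0.0354, 0.1448]
eef_rot: [0.301, 0.954, -0.001, -0.001]
contact_force: [-0.2, 0.7, -2.6]
opening: 0.176
finger_force: 60.0
```

The balls let go at a rise of about 13 mm with the pull never above 7 N. I draw it clear and carry it to the board.

>>> step_arm(
  motion=[
    {"dx":0,"dy":0,"dz":-0.06,"wx":0,"wy":0,"wz":0,"claw":0},
    {"dx":0,"dy":0,"dz":-0.14,"wx":0,"wy":0,"wz":0,"claw":0},
    {"dx":0,"dy":0,"dz":-0.24,"wx":0,"wy":0,"wz":0,"claw":0},
    {"dx":0,"dy":0,"dz":-0.5,"wx":0,"wy":0,"wz":-0.04,"claw":0},
    {"dx":0,"dy":0,"dz":-1,"wx":0,"wy":0,"wz":-0.08,"claw":0},
    {"dx":0,"dy":0,"dz":-1,"wx":0,"wy":0,"wz":-0.12,"claw":0},
    {"dx":0,"dy":0,"dz":-1,"wx":0,"wy":0,"wz":-0.16,"claw":0},
    {"dx":0,"dy":0,"dz":-1,"wx":0,"wy":0,"wz":-0.194,"claw":0},
  ],
)

```text
clock: 12.7
tool_pos: [0.6687, 0.0352, 0.2268]
eef_rot: [-0.004, 1.0, -0.0, 0.001]
contact_force: [0.6, -0.4, -2.7]
opening: 0.173
finger_force: 60.0
```

>>> step_arm(
  motion=[
    {"dx":0.5,"dy":0,"dz":0,"wx":0,"wy":0,"wz":0,"claw":0},
    {"dx":1,"dy":0,"dz":0,"wx":0,"wy":0,"wz":0,"claw":0},
    {"dx":1,"dy":0,"dz":0,"wx":0,"wy":0,"wz":0,"claw":0},
  ],
)

```text
clock: 13.0
tool_pos: [0.5804, 0.0346, 0.225]
eef_rot: [-0.003, 1.0, -0.002, -0.006]
contact_force: [-0.0, -1.1, -1.9]
opening: 0.177
finger_force: 60.0
```

Run:
```python
from h import *
s=get_state();print({k:np.round(s[k],4).tolist() for k in('clock','q','tool_pos','eef_rot','contact_force','moment')})
p,d=snap('side','s2'); q,_=snap('top','t2')
o=np.zeros((480,800,3),np.uint8)
o[:,:400]=cv2.resize(p[140:300,310:443],(400,480),interpolation=3); o[:,400:]=cv2.resize(q[140:260,250:350],(400,480),interpolation=3)
cv2.imwrite('pics/c4.png',o[:,:,::-1])
for u,v in [(218,332),(182,413)]: print(ray('side',u,v,.013).round(4))
```

```text
{'clock': 13.0, 'q': [0.0953, 0.6723, -0.4052, 1.6982, 0.3332, 0.8518, 1.1216], 'tool_pos': [0.5804, 0.0346, 0.225], 'eef_rot': [-0.0032, 1.0, -0.0016, -0.0055], 'contact_force': [-0.0047, -1.1476, -1.8691], 'moment': [0.067, -0.1085, 0.008]}
[ 0.3578 -0.1847]
[ 0.3422 -0.3653]
```

View pics/c4.png

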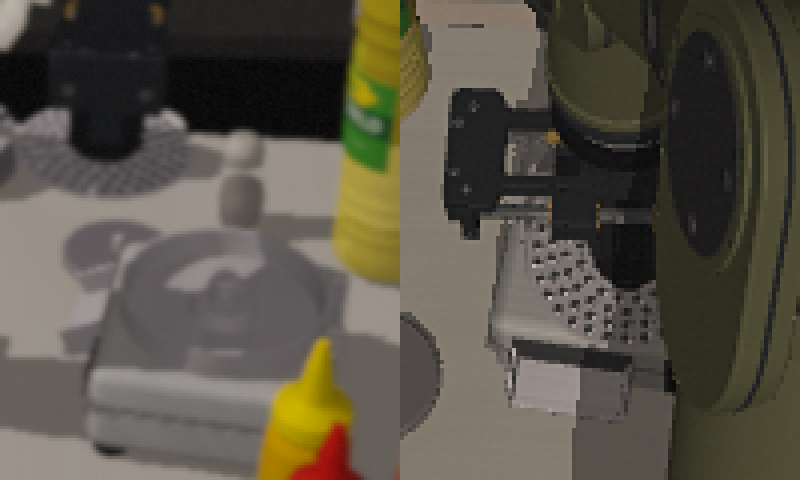

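The spindle is bare, the cutter stands where it was and the disc is in the gripper (side crop 105,150). On to the board.

>>> step_arm(
  motion=[
    {"dx":0.3,"dy":-0.36,"dz":0,"wx":0,"wy":0,"wz":0,"claw":0},
    {"dx":0.6,"dy":-0.72,"dz":0,"wx":0,"wy":0,"wz":0,"claw":0},
    {"dx":0.83,"dy":-1,"dz":0,"wx":0,"wy":0,"wz":0,"claw":0},
  ],
)

```text
clock: 13.4
tool_pos: [0.5231, -0.0467, 0.2263]
eef_rot: [-0.001, 1.0, -0.001, 0.001]
contact_force: [0.2, -0.7, -2.5]
opening: 0.177
finger_force: 60.0
```

>>> step_arm(
  motion=[
    {"dx":0.3,"dy":-0.36,"dz":0,"wx":0,"wy":0,"wz":0,"claw":0},
    {"dx":0.6,"dy":-0.72,"dz":0,"wx":0,"wy":0,"wz":0,"claw":0},
    {"dx":0.83,"dy":-1,"dz":0,"wx":0,"wy":0,"wz":0,"claw":0},
  ],
)

```text
clock: 13.7
tool_pos: [0.4568, -0.1272, 0.2264]
eef_rot: [-0.0, 1.0, -0.001, 0.001]
contact_force: [0.3, -0.6, -2.3]
opening: 0.176
finger_force: 60.0
```

>>> step_arm(
  motion=[
    {"dx":0,"dy":-0.4,"dz":0.3,"wx":0,"wy":0,"wz":0,"claw":0},
    {"dx":0,"dy":-0.8,"dz":0.6,"wx":0,"wy":0,"wz":0,"claw":0},
    {"dx":0,"dy":-1,"dz":0.9,"wx":0,"wy":0,"wz":0,"claw":0},
  ],
)

```text
clock: 14.0
tool_pos: [0.4585, -0.2094, 0.1536]
eef_rot: [0.001, 1.0, -0.002, 0.002]
contact_force: [1.0, 0.6, -2.4]
opening: 0.175
finger_force: 60.0
```

>>> step_arm(
  motion=[
    {"dx":0,"dy":-0.4,"dz":0.3,"wx":0,"wy":0,"wz":0,"claw":0},
    {"dx":0,"dy":-0.8,"dz":0.6,"wx":0,"wy":0,"wz":0,"claw":0},
    {"dx":0,"dy":-1,"dz":0.9,"wx":0,"wy":0,"wz":0,"claw":0},
    {"dx":0,"dy":-1,"dz":0.9,"wx":0,"wy":0,"wz":0,"claw":0},
    {"dx":0,"dy":-1,"dz":0.9,"wx":0,"wy":0,"wz":0,"claw":0},
  ],
)

```text
clock: 14.5
tool_pos: [0.458, -0.2849, 0.0818]
eef_rot: [-0.001, 1.0, 0.0, 0.001]
contact_force: [0.3, 0.1, -1.9]
opening: 0.177
finger_force: 60.0
```

Run:
```python
from h import *
s=get_state();print({k:np.round(s[k],4).tolist() for k in('clock','q','tool_pos','eef_rot','contact_force','moment')})
p,d=snap('side','s3')
cv2.imwrite('pics/c5.png',cv2.resize(p[250:450,170:400],(690,600),interpolation=3)[:,:,::-1])
```

```text
{'clock': 14.5, 'q': [0.6546, 0.8354, -0.3073, 1.9415, 0.546, 0.445, 1.5165], 'tool_pos': [0.458, -0.2849, 0.0818], 'eef_rot': [-0.0011, 1.0, 0.0, 0.0009], 'contact_force': [0.2965, 0.0865, -1.9318], 'moment': [0.1188, 0.0048, -0.0014]}
```

View pics/c5.png

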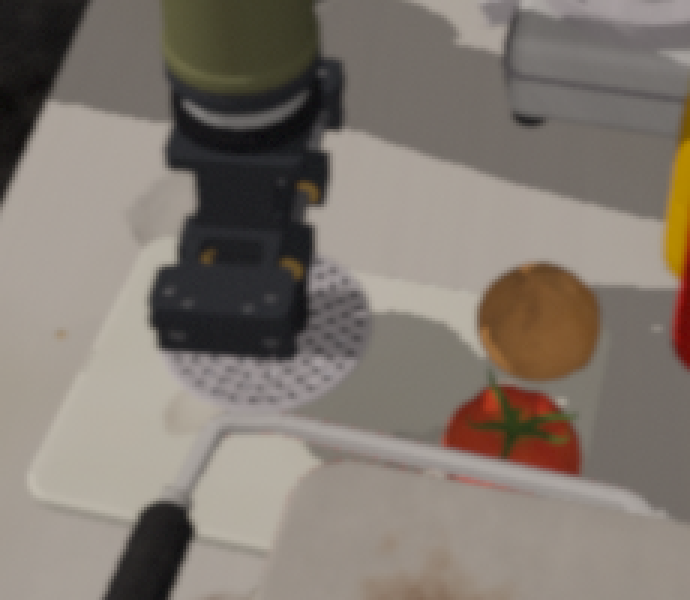

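The disc hangs over the clear part of the board, away from the food, with clear board on both sides. I lower it.

>>> step_arm(
  motion=[
    {"dx":0.03,"dy":-0.05,"dz":0.2,"wx":0,"wy":0,"wz":0,"claw":0},
    {"dx":0.03,"dy":-0.05,"dz":0.34,"wx":0,"wy":0,"wz":0,"claw":0},
    {"dx":0.03,"dy":-0.05,"dz":0.36,"wx":0,"wy":0,"wz":0,"claw":0},
    {"dx":0.03,"dy":-0.05,"dz":0.37,"wx":0,"wy":0,"wz":0,"claw":0},
    {"dx":0.03,"dy":-0.05,"dz":0.38,"wx":0,"wy":0,"wz":0,"claw":0},
  ],
)

```text
clock: 15.05
tool_pos: [0.4549, -0.2883, 0.0519]
eef_rot: [-0.002, 1.0, -0.0, 0.001]
contact_force: [1.0, -1.0, -2.8]
opening: 0.179
finger_force: 60.0
```

>>> step_arm(
  motion=[
    {"dx":0,"dy":0,"dz":0,"wx":0,"wy":0,"wz":0,"claw":0},
  ],
)

```text
clock: 15.15
tool_pos: [0.4546, -0.2885, 0.0518]
eef_rot: [-0.001, 1.0, -0.0, 0.0]
contact_force: [0.3, -0.4, -1.7]
opening: 0.174
finger_force: 60.0
```

Not yet carrying on the board; I go down in small steps.

>>> step_arm(
  motion=[
    {"dx":0,"dy":0,"dz":0.01,"wx":0,"wy":0,"wz":0,"claw":0},
    {"dx":0,"dy":0,"dz":0.015,"wx":0,"wy":0,"wz":0,"claw":0},
  ],
)

```text
clock: 15.35
tool_pos: [0.4546, -0.2886, 0.0515]
eef_rot: [-0.001, 1.0, -0.0, 0.001]
contact_force: [-2.3, 1.6, 13.8]
opening: 0.177
finger_force: 60.0
```

>>> step_arm(
  motion=[
    {"dx":0,"dy":0,"dz":0.01,"wx":0,"wy":0,"wz":0,"claw":0},
    {"dx":0,"dy":0,"dz":0.01,"wx":0,"wy":0,"wz":0,"claw":0},
  ],
)

```text
clock: 15.55
tool_pos: [0.4546, -0.2886, 0.0515]
eef_rot: [-0.001, 1.0, -0.001, 0.001]
contact_force: [-3.4, 2.1, 16.6]
opening: 0.178
finger_force: 60.0
```

Contact at TCP z 0.0515, so the tool sits 38.5 mm above the disc origin. I release, rise and travel to the slicing disc.

>>> step_arm(
  motion=[
    {"dx":0,"dy":0,"dz":-0.03,"wx":0,"wy":0,"wz":0,"claw":16},
    {"dx":0,"dy":0,"dz":-0.03,"wx":0,"wy":0,"wz":0,"claw":60},
    {"dx":0,"dy":0,"dz":-0.03,"wx":0,"wy":0,"wz":0,"claw":60},
    {"dx":0,"dy":0,"dz":-0.03,"wx":0,"wy":0,"wz":0,"claw":60},
    {"dx":0,"dy":0,"dz":-0.3,"wx":0,"wy":0,"wz":0,"claw":60},
    {"dx":0,"dy":0,"dz":-0.7,"wx":0,"wy":0,"wz":0,"claw":60},
    {"dx":0,"dy":0,"dz":-1,"wx":0,"wy":0,"wz":0,"claw":60},
  ],
)

```text
clock: 16.25
tool_pos: [0.4543, -0.2886, 0.1303]
eef_rot: [-0.001, 1.0, 0.0, 0.0]
contact_force: [0.1, -0.3, -0.4]
opening: 0.678
finger_force: 0.0
```

>>> step_arm(
  motion=[
    {"dx":0,"dy":0.5,"dz":0,"wx":0,"wy":0,"wz":0,"claw":60},
    {"dx":0,"dy":1,"dz":0,"wx":0,"wy":0,"wz":0,"claw":60},
  ],
)

```text
clock: 16.45
tool_pos: [0.4544, -0.2093, 0.1299]
eef_rot: [0.001, 1.0, -0.0, 0.001]
contact_force: [1.2, 1.4, 1.1]
opening: 0.676
finger_force: 0.0
```

>>> step_arm(
  motion=[
    {"dx":0,"dy":0.5,"dz":0,"wx":0,"wy":0,"wz":0,"claw":60},
    {"dx":0,"dy":1,"dz":0,"wx":0,"wy":0,"wz":0,"claw":60},
  ],
)

```text
clock: 16.65
tool_pos: [0.4537, -0.1273, 0.1293]
eef_rot: [-0.001, 1.0, 0.0, 0.0]
contact_force: [0.7, 0.1, 0.3]
opening: 0.681
finger_force: 0.0
```

>>> step_arm(
  motion=[
    {"dx":0,"dy":0.5,"dz":0,"wx":0,"wy":0,"wz":0,"claw":60},
    {"dx":0,"dy":1,"dz":0,"wx":0,"wy":0,"wz":0,"claw":60},
  ],
)

```text
clock: 16.85
tool_pos: [0.4535, -0.0471, 0.1292]
eef_rot: [-0.001, 1.0, 0.0, 0.0]
contact_force: [0.1, 0.2, -0.3]
opening: 0.681
finger_force: 0.0
```

>>> step_arm(
  motion=[
    {"dx":0,"dy":0.5,"dz":0,"wx":0,"wy":0,"wz":0,"claw":60},
    {"dx":0,"dy":1,"dz":0,"wx":0,"wy":0,"wz":0,"claw":60},
  ],
)

```text
clock: 17.05
tool_pos: [0.4533, 0.033, 0.1292]
eef_rot: [-0.001, 1.0, 0.0, -0.0]
contact_force: [0.3, -0.2, 0.3]
opening: 0.681
finger_force: 0.0
```

>>> step_arm(
  motion=[
    {"dx":0,"dy":0.5,"dz":0,"wx":0,"wy":0,"wz":0,"claw":60},
    {"dx":0,"dy":1,"dz":0,"wx":0,"wy":0,"wz":0,"claw":60},
  ],
)

```text
clock: 17.25
tool_pos: [0.4531, 0.113, 0.1292]
eef_rot: [-0.001, 1.0, -0.0, -0.0]
contact_force: [0.3, 0.4, -0.6]
opening: 0.679
finger_force: 0.0
```

>>> step_arm(
  motion=[
    {"dx":0,"dy":0.5,"dz":0,"wx":0,"wy":0,"wz":0,"claw":60},
    {"dx":0,"dy":1,"dz":0,"wx":0,"wy":0,"wz":0,"claw":60},
  ],
)

```text
clock: 17.45
tool_pos: [0.4528, 0.1931, 0.1292]
eef_rot: [-0.001, 1.0, -0.0, -0.0]
contact_force: [-0.1, -0.5, 0.2]
opening: 0.68
finger_force: 0.0
```

>>> step_arm(
  motion=[
    {"dx":0.1,"dy":0.5,"dz":0,"wx":0,"wy":0,"wz":0.04,"claw":60},
    {"dx":0.27,"dy":1,"dz":0,"wx":0,"wy":0,"wz":0.08,"claw":60},
    {"dx":0.27,"dy":1,"dz":0,"wx":0,"wy":0,"wz":0.12,"claw":60},
    {"dx":0.27,"dy":1,"dz":0,"wx":0,"wy":0,"wz":0.13,"claw":60},
    {"dx":0.27,"dy":1,"dz":0,"wx":0,"wy":0,"wz":0.13,"claw":60},
    {"dx":0.27,"dy":1,"dz":0,"wx":0,"wy":0,"wz":0.13,"claw":60},
  ],
)

```text
clock: 18.05
tool_pos: [0.4317, 0.2698, 0.1293]
eef_rot: [0.202, 0.979, -0.001, 0.0]
contact_force: [-0.0, -0.4, 1.2]
opening: 0.685
finger_force: 0.0
```

Run:
```python
from h import *
s=get_state();print({k:np.round(s[k],4).tolist() for k in('clock','q','tool_pos','eef_rot','contact_force','moment')})
q,d=snap('top','t4'); W=cloud('top',d)
for nm,c,z0,z1 in (('slice',(.433,.334),.03,.044),('gratbrd',(.4546,-.2886),.033,.047),('gg',(.4546,-.2886),.076,.096)):
    m=(np.hypot(W[...,0]-c[0],W[...,1]-c[1])<.075)&(W[...,2]>z0)&(W[...,2]<z1)
    S=W[m]; lo,hi=np.percentile(S,[.7,99.3],axis=0); print(nm,len(S),((lo+hi)/2).round(4),(hi-lo).round(4),np.median(S,0).round(4))
```

```text
{'clock': 18.05, 'q': [-0.6016, 0.7159, -0.0782, 2.0135, 0.1287, 0.4175, 0.3861], 'tool_pos': [0.4317, 0.2698, 0.1293], 'eef_rot': [0.2017, 0.9794, -0.0005, 0.0001], 'contact_force': [-0.0112, -0.3951, 1.1738], 'moment': [-0.0537, -0.056, -0.0153]}
slice 514 [0.4179 0.3571 0.0371] [0.0864 0.0702 0.0127] [0.4079 0.3666 0.0374]
gratbrd 1519 [ 0.4552 -0.2881  0.0405] [0.1138 0.1132 0.0126] [ 0.4518 -0.2838  0.0414]
gg 145 [ 0.4542 -0.2885  0.0833] [0.0479 0.0171 0.0141] [ 0.4531 -0.2875  0.0835]
```

The disc stands flat on the board at (0.4545, −0.2885); the camera and tool agree within 1 mm. The slicing disc is at (0.433, 0.333), so I go over it and down.

>>> step_arm(
  motion=[
    {"dx":0.15,"dy":0.37,"dz":0,"wx":0,"wy":0,"wz":0,"claw":60},
    {"dx":0.3,"dy":0.73,"dz":0,"wx":0,"wy":0,"wz":0,"claw":60},
    {"dx":0.3,"dy":0.73,"dz":0,"wx":0,"wy":0,"wz":0,"claw":60},
    {"dx":0.3,"dy":0.73,"dz":0,"wx":0,"wy":0,"wz":0,"claw":60},
  ],
)

```text
clock: 18.5
tool_pos: [0.4324, 0.3339, 0.1292]
eef_rot: [0.201, 0.98, -0.0, -0.0]
contact_force: [-0.0, -0.7, -0.2]
opening: 0.683
finger_force: 0.0
```

>>> step_arm(
  motion=[
    {"dx":0,"dy":0,"dz":0.4,"wx":0,"wy":0,"wz":0,"claw":50},
    {"dx":0,"dy":0,"dz":0.8,"wx":0,"wy":0,"wz":0,"claw":40},
    {"dx":0,"dy":0,"dz":1,"wx":0,"wy":0,"wz":0,"claw":35},
    {"dx":0,"dy":0,"dz":1,"wx":0,"wy":0,"wz":0,"claw":0},
    {"dx":0,"dy":0,"dz":1,"wx":0,"wy":0,"wz":0,"claw":0},
    {"dx":0,"dy":0,"dz":1,"wx":0,"wy":0,"wz":0,"claw":0},
    {"dx":0,"dy":0,"dz":1,"wx":0,"wy":0,"wz":0,"claw":0},
  ],
  force=5,
)

```text
clock: 19.2
tool_pos: [0.4329, 0.3344, 0.0504]
eef_rot: [0.202, 0.979, 0.001, 0.001]
contact_force: [0.4, -1.1, 0.7]
opening: 0.181
finger_force: 5.0
```

>>> step_arm(
  motion=[
    {"dx":0,"dy":0,"dz":0,"wx":0,"wy":0,"wz":0,"claw":0},
    {"dx":0,"dy":0,"dz":0,"wx":0,"wy":0,"wz":0,"claw":0},
  ],
  force=40,
)

```text
clock: 19.4
tool_pos: [0.4329, 0.3344, 0.0503]
eef_rot: [0.202, 0.979, 0.0, 0.001]
contact_force: [-0.8, -0.8, 6.7]
opening: 0.178
finger_force: 40.0
```

>>> step_arm(
  motion=[
    {"dx":0,"dy":0,"dz":-0.15,"wx":0,"wy":0,"wz":0,"claw":0},
    {"dx":0,"dy":0,"dz":-0.4,"wx":0,"wy":0,"wz":0,"claw":0},
    {"dx":0,"dy":0,"dz":-0.8,"wx":0,"wy":0,"wz":-0.03,"claw":0},
    {"dx":0,"dy":0,"dz":-1,"wx":0,"wy":0,"wz":-0.07,"claw":0},
    {"dx":0,"dy":0,"dz":-1,"wx":0,"wy":0,"wz":-0.1,"claw":0},
    {"dx":0,"dy":0,"dz":-1,"wx":0,"wy":0,"wz":-0.1,"claw":0},
  ],
)

```text
clock: 20.0
tool_pos: [0.4323, 0.3345, 0.1304]
eef_rot: [0.046, 0.999, 0.001, 0.0]
contact_force: [-0.9, -0.2, -2.5]
opening: 0.178
finger_force: 40.0
```

>>> step_arm(
  motion=[
    {"dx":-0.4,"dy":-0.43,"dz":-0.5,"wx":0,"wy":0,"wz":0,"claw":0},
    {"dx":-0.82,"dy":-0.86,"dz":-1,"wx":0,"wy":0,"wz":0,"claw":0},
    {"dx":-0.82,"dy":-0.86,"dz":-1,"wx":0,"wy":0,"wz":0,"claw":0},
  ],
)

```text
clock: 20.3
tool_pos: [0.4941, 0.2565, 0.2114]
eef_rot: [0.049, 0.999, -0.0, 0.002]
contact_force: [0.9, -0.1, -1.4]
opening: 0.177
finger_force: 40.0
```

>>> step_arm(
  motion=[
    {"dx":-0.4,"dy":-0.43,"dz":0,"wx":0,"wy":0,"wz":0,"claw":0},
    {"dx":-0.82,"dy":-0.86,"dz":0,"wx":0,"wy":0,"wz":0,"claw":0},
  ],
)

```text
clock: 20.5
tool_pos: [0.5502, 0.1852, 0.2099]
eef_rot: [0.046, 0.999, 0.0, -0.0]
contact_force: [0.8, 0.6, -2.4]
opening: 0.179
finger_force: 40.0
```

>>> step_arm(
  motion=[
    {"dx":-0.4,"dy":-0.43,"dz":0,"wx":0,"wy":0,"wz":0,"claw":0},
    {"dx":-0.82,"dy":-0.86,"dz":0,"wx":0,"wy":0,"wz":0,"claw":0},
  ],
)

```text
clock: 20.7
tool_pos: [0.6093, 0.1093, 0.2089]
eef_rot: [0.047, 0.999, -0.0, -0.001]
contact_force: [1.4, 2.3, -1.9]
opening: 0.181
finger_force: 40.0
```

>>> step_arm(
  motion=[
    {"dx":-0.4,"dy":-0.43,"dz":0,"wx":0,"wy":0,"wz":0,"claw":0},
    {"dx":-0.7,"dy":-0.74,"dz":0,"wx":0,"wy":0,"wz":0,"claw":0},
    {"dx":-0.82,"dy":-0.86,"dz":0,"wx":0,"wy":0,"wz":0,"claw":0},
    {"dx":-0.82,"dy":-0.86,"dz":0,"wx":0,"wy":0,"wz":0,"claw":0},
    {"dx":-0.82,"dy":-0.86,"dz":0,"wx":0,"wy":0,"wz":0,"claw":0},
  ],
)

```text
clock: 21.2
tool_pos: [0.6669, 0.0386, 0.2088]
eef_rot: [0.045, 0.999, 0.001, -0.001]
contact_force: [-0.4, 0.7, -2.6]
opening: 0.18
finger_force: 40.0
```

Run:
```python
from h import *
s=get_state();print({k:np.round(s[k],4).tolist() for k in('clock','q','tool_pos','eef_rot','contact_force','moment')})
p,d=snap('side','s5')
for n,dd in (('top',None),('side',d)):
    if dd is None: _,dd=snap('top','t5')
    W=cloud(n,dd)
    for nm,c,r,z0,z1 in (('pin',(.433,.334),.03,.018,.035),('foot',(.433,.334),.075,.0062,.014)):
        m=(np.hypot(W[...,0]-c[0],W[...,1]-c[1])<r)&(W[...,2]>z0)&(W[...,2]<z1)
        S=W[m]; lo,hi=np.percentile(S,[.7,99.3],axis=0); print(n,nm,len(S),((lo+hi)/2).round(4),(hi-lo).round(4),np.median(S,0).round(4))
o=np.zeros((480,800,3),np.uint8);q=cv2.imread('pics/t5.png')[:,:,::-1]
o[:,:400]=cv2.resize(p[140:300,310:443],(400,480),interpolation=3); o[:,400:]=cv2.resize(q[245:329,150:220],(400,480),interpolation=3)
cv2.imwrite('pics/c6.png',o[:,:,::-1])
```

```text
{'clock': 21.2, 'q': [0.0073, 0.7875, -0.2601, 1.4486, 0.2251, 0.9369, 1.1666], 'tool_pos': [0.6669, 0.0386, 0.2088], 'eef_rot': [0.0453, 0.999, 0.0009, -0.0013], 'contact_force': [-0.3961, 0.7339, -2.5793], 'moment': [0.1109, 0.0243, -0.0017]}
top pin 28 [0.4279 0.337  0.0258] [0.034  0.0365 0.0156] [0.4316 0.3333 0.0275]
top foot 1450 [0.433  0.3332 0.0101] [0.121  0.1191 0.0076] [0.4298 0.3321 0.0104]
side pin 24 [0.4316 0.3308 0.0247] [0.0116 0.013  0.0124] [0.4322 0.332  0.0247]
side foot 884 [0.4325 0.3302 0.01  ] [0.116  0.1165 0.0072] [0.4348 0.325  0.0103]
```

View pics/c6.png

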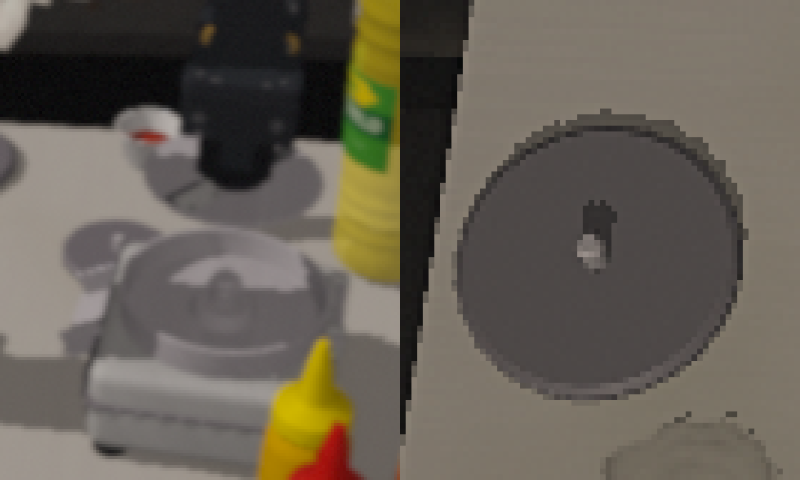

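The empty holder is centred at (0.433, 0.333) (crop pin about 592,250), and the slicing disc hangs over the bare spindle. I correct the centring and lower it.

>>> step_arm(
  motion=[
    {"dx":-0.02,"dy":-0.038,"dz":0.2,"wx":0,"wy":0,"wz":0,"claw":0},
    {"dx":-0.02,"dy":-0.038,"dz":0.45,"wx":0,"wy":0,"wz":0,"claw":0},
    {"dx":-0.02,"dy":-0.038,"dz":0.6,"wx":0,"wy":0,"wz":0,"claw":0},
    {"dx":-0.02,"dy":-0.038,"dz":0.6,"wx":0,"wy":0,"wz":0,"claw":0},
  ],
)

```text
clock: 21.7
tool_pos: [0.6675, 0.0335, 0.1586]
eef_rot: [0.045, 0.999, -0.0, -0.003]
contact_force: [-0.5, -0.1, -2.2]
opening: 0.176
finger_force: 40.0
```

>>> step_arm(
  motion=[
    {"dx":0,"dy":0,"dz":0.05,"wx":0,"wy":0,"wz":0,"claw":0},
    {"dx":0,"dy":0,"dz":0.1,"wx":0,"wy":0,"wz":0,"claw":0},
    {"dx":0,"dy":0,"dz":0.15,"wx":0,"wy":0,"wz":0,"claw":0},
  ],
)

```text
clock: 22.0
tool_pos: [0.6701, 0.0333, 0.1498]
eef_rot: [0.046, 0.999, 0.0, 0.001]
contact_force: [0.6, -0.3, -1.9]
opening: 0.177
finger_force: 40.0
```

>>> step_arm(
  motion=[
    {"dx":0.015,"dy":0.026,"dz":0,"wx":0,"wy":0,"wz":0,"claw":0},
    {"dx":0.015,"dy":0.026,"dz":0.05,"wx":0,"wy":0,"wz":0,"claw":0},
    {"dx":0.015,"dy":0.026,"dz":0.1,"wx":0,"wy":0,"wz":0,"claw":0},
    {"dx":0.015,"dy":0.026,"dz":0.14,"wx":0,"wy":0,"wz":0,"claw":0},
    {"dx":0.015,"dy":0.026,"dz":0.18,"wx":0,"wy":0,"wz":0,"claw":0},
    {"dx":0.015,"dy":0.026,"dz":0.2,"wx":0,"wy":0,"wz":0,"claw":0},
  ],
)

```text
clock: 22.6
tool_pos: [0.6687, 0.0354, 0.133]
eef_rot: [0.046, 0.999, 0.0, 0.0]
contact_force: [0.8, -0.7, -1.2]
opening: 0.178
finger_force: 40.0
```

>>> step_arm(
  motion=[
    {"dx":0,"dy":0,"dz":0.01,"wx":0,"wy":0,"wz":0,"claw":0},
    {"dx":0,"dy":0,"dz":0.02,"wx":0,"wy":0,"wz":0,"claw":0},
  ],
)

```text
clock: 22.8
tool_pos: [0.6688, 0.0354, 0.1324]
eef_rot: [0.046, 0.999, 0.0, 0.0]
contact_force: [-2.7, 0.1, 5.7]
opening: 0.178
finger_force: 40.0
```

It is seated on the shoulder (0.1324, as expected). I release, rise and return for the grating disc.

>>> step_arm(
  motion=[
    {"dx":0,"dy":0,"dz":-0.01,"wx":0,"wy":0,"wz":0,"claw":16},
    {"dx":0,"dy":0,"dz":-0.01,"wx":0,"wy":0,"wz":0,"claw":60},
    {"dx":0,"dy":0,"dz":-0.01,"wx":0,"wy":0,"wz":0,"claw":60},
    {"dx":0,"dy":0,"dz":-0.01,"wx":0,"wy":0,"wz":0,"claw":60},
    {"dx":0,"dy":0,"dz":-0.3,"wx":0,"wy":0,"wz":0,"claw":60},
    {"dx":0,"dy":0,"dz":-0.7,"wx":0,"wy":0,"wz":0,"claw":60},
    {"dx":0,"dy":0,"dz":-1,"wx":0,"wy":0,"wz":-0.03,"claw":60},
    {"dx":0,"dy":0,"dz":-1,"wx":0,"wy":0,"wz":-0.03,"claw":60},
  ],
)

```text
clock: 23.6
tool_pos: [0.6711, 0.0356, 0.2157]
eef_rot: [-0.001, 1.0, 0.001, 0.004]
contact_force: [-0.4, -0.2, 0.0]
opening: 0.679
finger_force: 0.0
```

>>> step_arm(
  motion=[
    {"dx":0.5,"dy":0,"dz":0,"wx":0,"wy":0,"wz":0,"claw":60},
    {"dx":1,"dy":0,"dz":0,"wx":0,"wy":0,"wz":0,"claw":60},
  ],
)

```text
clock: 23.8
tool_pos: [0.5876, 0.035, 0.2107]
eef_rot: [-0.0, 1.0, 0.0, -0.0]
contact_force: [0.4, 0.8, 0.1]
opening: 0.68
finger_force: 0.0
```

>>> step_arm(
  motion=[
    {"dx":0.4,"dy":-0.45,"dz":0,"wx":0,"wy":0,"wz":0,"claw":60},
    {"dx":0.84,"dy":-1,"dz":0,"wx":0,"wy":0,"wz":0,"claw":60},
    {"dx":0.84,"dy":-1,"dz":0,"wx":0,"wy":0,"wz":0,"claw":60},
  ],
)

```text
clock: 24.1
tool_pos: [0.516, -0.0514, 0.2106]
eef_rot: [0.003, 1.0, -0.002, -0.004]
contact_force: [0.1, 0.2, -0.6]
opening: 0.678
finger_force: 0.0
```

>>> step_arm(
  motion=[
    {"dx":0.4,"dy":-0.45,"dz":0,"wx":0,"wy":0,"wz":0,"claw":60},
    {"dx":0.84,"dy":-1,"dz":0,"wx":0,"wy":0,"wz":0,"claw":60},
    {"dx":0.84,"dy":-1,"dz":0,"wx":0,"wy":0,"wz":0,"claw":60},
  ],
)

```text
clock: 24.4
tool_pos: [0.4494, -0.1304, 0.2107]
eef_rot: [0.004, 1.0, -0.001, -0.003]
contact_force: [-0.4, -0.6, 0.4]
opening: 0.683
finger_force: 0.0
```

>>> step_arm(
  motion=[
    {"dx":0,"dy":-0.5,"dz":0,"wx":0,"wy":0,"wz":0,"claw":60},
    {"dx":0,"dy":-1,"dz":0,"wx":0,"wy":0,"wz":0,"claw":60},
  ],
)

```text
clock: 24.6
tool_pos: [0.4555, -0.205, 0.2115]
eef_rot: [-0.002, 1.0, 0.001, 0.0]
contact_force: [-0.3, -0.0, -0.3]
opening: 0.681
finger_force: 0.0
```

>>> step_arm(
  motion=[
    {"dx":0,"dy":-0.5,"dz":0.4,"wx":0,"wy":0,"wz":0,"claw":60},
    {"dx":0,"dy":-1,"dz":0.8,"wx":0,"wy":0,"wz":0,"claw":60},
    {"dx":0,"dy":-1,"dz":1,"wx":0,"wy":0,"wz":0,"claw":60},
    {"dx":0,"dy":-1,"dz":1,"wx":0,"wy":0,"wz":0,"claw":60},
    {"dx":0,"dy":-1,"dz":1,"wx":0,"wy":0,"wz":0,"claw":60},
  ],
)

```text
clock: 25.1
tool_pos: [0.4557, -0.2838, 0.1316]
eef_rot: [-0.002, 1.0, 0.001, 0.0]
contact_force: [0.6, 0.7, 0.1]
opening: 0.682
finger_force: 0.0
```

Run:
```python
from h import *
s=get_state();print({k:np.round(s[k],4).tolist() for k in('clock','q','tool_pos','eef_rot','contact_force','moment')})
p,d=snap('side','s6'); q,e=snap('top','t6')
for n,D in (('top',e),('side',d)):
    W=cloud(n,D); m=(np.hypot(W[...,0]-.668,W[...,1]-.0355)<.075)&(W[...,2]>.112)&(W[...,2]<.126); S=W[m]
    lo,hi=np.percentile(S,[.7,99.3],axis=0); print(n,len(S),((lo+hi)/2).round(4),(hi-lo).round(4),np.median(S,0).round(4))
o=np.zeros((480,800,3),np.uint8)
o[:,:400]=cv2.resize(p[140:300,310:443],(400,480),interpolation=3); o[:,400:]=cv2.resize(q[130:250,260:360],(400,480),interpolation=3)
cv2.imwrite('pics/c7.png',o[:,:,::-1])
```

```text
{'clock': 25.1, 'q': [0.6409, 0.7449, -0.2805, 1.9242, 0.381, 0.5247, 1.6725], 'tool_pos': [0.4557, -0.2838, 0.1316], 'eef_rot': [-0.0017, 1.0, 0.0008, 0.0], 'contact_force': [0.614, 0.6801, 0.0715], 'moment': [0.0022, -0.02, 0.013]}
top 1417 [0.6689 0.0358 0.1194] [0.1137 0.1137 0.0125] [0.6639 0.0344 0.1202]
side 1182 [0.6675 0.0294 0.1208] [0.1135 0.1049 0.0095] [0.6665 0.0184 0.1195]
```

View pics/c7.png

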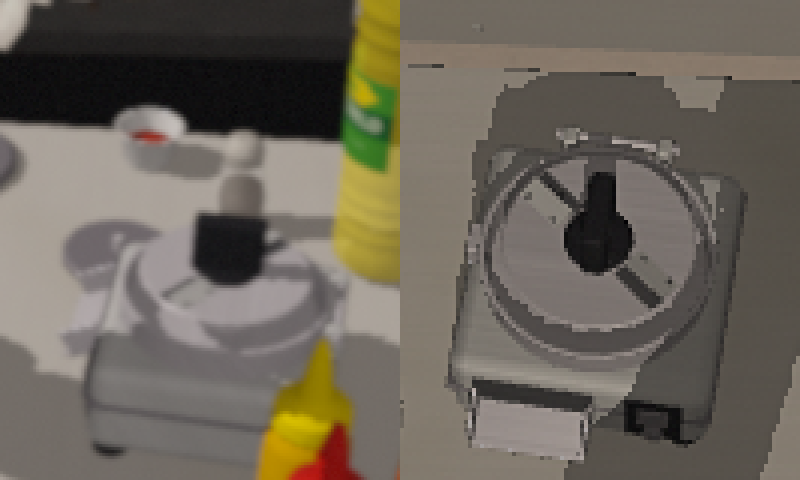

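The slicing disc sits level in the chamber at the height the grating disc had. Now I grasp the grating disc again.

>>> step_arm(
  motion=[
    {"dx":0.012,"dy":-0.05,"dz":0.3,"wx":0,"wy":0,"wz":0,"claw":60},
    {"dx":0.012,"dy":-0.05,"dz":0.7,"wx":0,"wy":0,"wz":0,"claw":50},
    {"dx":0.012,"dy":-0.05,"dz":0.98,"wx":0,"wy":0,"wz":0,"claw":40},
    {"dx":0.012,"dy":-0.05,"dz":0.98,"wx":0,"wy":0,"wz":0,"claw":30},
    {"dx":0.012,"dy":-0.05,"dz":0.98,"wx":0,"wy":0,"wz":0,"claw":0},
    {"dx":0.012,"dy":-0.05,"dz":0.98,"wx":0,"wy":0,"wz":0,"claw":0},
    {"dx":0.012,"dy":-0.05,"dz":0.98,"wx":0,"wy":0,"wz":0,"claw":0},
  ],
  force=5,
)

```text
clock: 25.9
tool_pos: [0.455, -0.2894, 0.0548]
eef_rot: [-0.001, 1.0, -0.0, 0.001]
contact_force: [0.6, -0.6, 0.8]
opening: 0.179
finger_force: 5.0
```

>>> step_arm(
  motion=[
    {"dx":0,"dy":0,"dz":0,"wx":0,"wy":0,"wz":0,"claw":0},
    {"dx":0,"dy":0,"dz":0,"wx":0,"wy":0,"wz":0,"claw":0},
  ],
  force=40,
)

```text
clock: 26.1
tool_pos: [0.4551, -0.2894, 0.0548]
eef_rot: [-0.001, 1.0, -0.0, 0.001]
contact_force: [-0.7, 1.9, 7.5]
opening: 0.178
finger_force: 40.0
```

>>> step_arm(
  motion=[
    {"dx":0,"dy":0,"dz":-0.2,"wx":0,"wy":0,"wz":0,"claw":0},
    {"dx":0,"dy":0,"dz":-0.6,"wx":0,"wy":0,"wz":0,"claw":0},
    {"dx":0,"dy":0,"dz":-1,"wx":0,"wy":0,"wz":0,"claw":0},
  ],
)

```text
clock: 26.4
tool_pos: [0.4533, -0.289, 0.1341]
eef_rot: [-0.001, 1.0, 0.0, -0.001]
contact_force: [1.1, -0.1, -2.8]
opening: 0.176
finger_force: 40.0
```

>>> step_arm(
  motion=[
    {"dx":0,"dy":0.45,"dz":0,"wx":0,"wy":0,"wz":0,"claw":0},
    {"dx":0.03,"dy":0.97,"dz":0,"wx":0,"wy":0,"wz":0,"claw":0},
  ],
)

```text
clock: 26.6
tool_pos: [0.4523, -0.2131, 0.1347]
eef_rot: [0.001, 1.0, -0.001, 0.002]
contact_force: [1.2, -0.4, -2.5]
opening: 0.178
finger_force: 40.0
```

>>> step_arm(
  motion=[
    {"dx":0,"dy":0.45,"dz":0,"wx":0,"wy":0,"wz":0,"claw":0},
    {"dx":0.03,"dy":0.97,"dz":0,"wx":0,"wy":0,"wz":0,"claw":0},
  ],
)

```text
clock: 26.8
tool_pos: [0.449, -0.1334, 0.1338]
eef_rot: [-0.0, 1.0, -0.0, 0.001]
contact_force: [1.1, 1.1, -2.7]
opening: 0.177
finger_force: 40.0
```

>>> step_arm(
  motion=[
    {"dx":0,"dy":0.45,"dz":0,"wx":0,"wy":0,"wz":0,"claw":0},
    {"dx":0.03,"dy":0.97,"dz":0,"wx":0,"wy":0,"wz":0,"claw":0},
  ],
)

```text
clock: 27.0
tool_pos: [0.4464, -0.0556, 0.1337]
eef_rot: [-0.0, 1.0, -0.0, 0.001]
contact_force: [0.8, 0.2, -3.1]
opening: 0.186
finger_force: 40.0
```

>>> step_arm(
  motion=[
    {"dx":0,"dy":0.45,"dz":0,"wx":0,"wy":0,"wz":0,"claw":0},
    {"dx":0.03,"dy":0.97,"dz":0,"wx":0,"wy":0,"wz":0,"claw":0},
  ],
)

```text
clock: 27.2
tool_pos: [0.4439, 0.0221, 0.1337]
eef_rot: [-0.001, 1.0, -0.0, 0.001]
contact_force: [1.1, 0.3, -1.9]
opening: 0.179
finger_force: 40.0
```

>>> step_arm(
  motion=[
    {"dx":0,"dy":0.45,"dz":0,"wx":0,"wy":0,"wz":0,"claw":0},
    {"dx":0.03,"dy":0.97,"dz":0,"wx":0,"wy":0,"wz":0,"claw":0},
  ],
)

```text
clock: 27.4
tool_pos: [0.4412, 0.0997, 0.1337]
eef_rot: [-0.001, 1.0, -0.0, 0.0]
contact_force: [0.7, -0.5, -2.1]
opening: 0.172
finger_force: 40.0
```

>>> step_arm(
  motion=[
    {"dx":0,"dy":0.45,"dz":0,"wx":0,"wy":0,"wz":0,"claw":0},
    {"dx":0.03,"dy":0.97,"dz":0,"wx":0,"wy":0,"wz":0,"claw":0},
  ],
)

```text
clock: 27.6
tool_pos: [0.4385, 0.1773, 0.1337]
eef_rot: [-0.001, 1.0, -0.0, 0.0]
contact_force: [0.7, -0.7, -2.8]
opening: 0.18
finger_force: 40.0
```

>>> step_arm(
  motion=[
    {"dx":0,"dy":0.45,"dz":0,"wx":0,"wy":0,"wz":0,"claw":0},
    {"dx":0.03,"dy":0.97,"dz":0,"wx":0,"wy":0,"wz":0,"claw":0},
    {"dx":0.03,"dy":0.97,"dz":0,"wx":0,"wy":0,"wz":0,"claw":0},
    {"dx":0.03,"dy":0.97,"dz":0,"wx":0,"wy":0,"wz":0,"claw":0},
  ],
)

```text
clock: 28.0
tool_pos: [0.4354, 0.2549, 0.1335]
eef_rot: [-0.002, 1.0, 0.0, -0.0]
contact_force: [-0.8, -1.2, -1.4]
opening: 0.179
finger_force: 40.0
```

>>> step_arm(
  motion=[
    {"dx":0.028,"dy":0.45,"dz":0,"wx":0,"wy":0,"wz":0,"claw":0},
    {"dx":0.028,"dy":0.85,"dz":0,"wx":0,"wy":0,"wz":0,"claw":0},
    {"dx":0.028,"dy":0.976,"dz":0.2,"wx":0,"wy":0,"wz":0,"claw":0},
    {"dx":0.028,"dy":0.976,"dz":0.54,"wx":0,"wy":0,"wz":0,"claw":0},
    {"dx":0.028,"dy":0.976,"dz":0.54,"wx":0,"wy":0,"wz":0,"claw":0},
    {"dx":0.028,"dy":0.976,"dz":0.54,"wx":0,"wy":0,"wz":0,"claw":0},
  ],
)

```text
clock: 28.6
tool_pos: [0.4336, 0.3299, 0.0902]
eef_rot: [-0.0, 1.0, -0.001, -0.001]
contact_force: [-0.2, 1.0, -2.3]
opening: 0.177
finger_force: 40.0
```

>>> step_arm(
  motion=[
    {"dx":0,"dy":0.035,"dz":0.06,"wx":0,"wy":0,"wz":0,"claw":0},
    {"dx":0,"dy":0.035,"dz":0.12,"wx":0,"wy":0,"wz":0,"claw":0},
    {"dx":0,"dy":0.035,"dz":0.18,"wx":0,"wy":0,"wz":0,"claw":0},
  ],
)

```text
clock: 28.9
tool_pos: [0.4339, 0.3349, 0.0761]
eef_rot: [-0.001, 1.0, 0.0, 0.0]
contact_force: [0.5, 0.1, -2.8]
opening: 0.178
finger_force: 40.0
```

>>> step_arm(
  motion=[
    {"dx":0,"dy":0,"dz":0.06,"wx":0,"wy":0,"wz":0,"claw":0},
    {"dx":0,"dy":0,"dz":0.12,"wx":0,"wy":0,"wz":0,"claw":0},
    {"dx":0,"dy":0,"dz":0.18,"wx":0,"wy":0,"wz":0,"claw":0},
    {"dx":0,"dy":0,"dz":0.22,"wx":0,"wy":0,"wz":0,"claw":0},
  ],
)

```text
clock: 29.3
tool_pos: [0.4334, 0.3347, 0.0576]
eef_rot: [-0.001, 1.0, -0.0, -0.0]
contact_force: [-0.3, 0.3, -1.9]
opening: 0.177
finger_force: 40.0
```

>>> step_arm(
  motion=[
    {"dx":0,"dy":-0.018,"dz":0.03,"wx":0,"wy":0,"wz":0,"claw":0},
    {"dx":0,"dy":-0.018,"dz":0.06,"wx":0,"wy":0,"wz":0,"claw":0},
    {"dx":0,"dy":-0.018,"dz":0.075,"wx":0,"wy":0,"wz":0,"claw":0},
    {"dx":0,"dy":-0.018,"dz":0.085,"wx":0,"wy":0,"wz":0,"claw":0},
  ],
)

```text
clock: 29.7
tool_pos: [0.4335, 0.3334, 0.0516]
eef_rot: [-0.001, 1.0, 0.0, 0.0]
contact_force: [-1.4, -1.9, 6.7]
opening: 0.176
finger_force: 40.0
```

Seated (0.0516 against 0.0518 expected, with an upward reaction). I release and rise clear.

>>> step_arm(
  motion=[
    {"dx":0,"dy":0,"dz":-0.012,"wx":0,"wy":0,"wz":0,"claw":16},
    {"dx":0,"dy":0,"dz":-0.012,"wx":0,"wy":0,"wz":0,"claw":60},
    {"dx":0,"dy":0,"dz":-0.012,"wx":0,"wy":0,"wz":0,"claw":60},
    {"dx":0,"dy":0,"dz":-0.012,"wx":0,"wy":0,"wz":0,"claw":60},
    {"dx":0,"dy":0,"dz":-0.3,"wx":0,"wy":0,"wz":0,"claw":60},
    {"dx":0,"dy":0,"dz":-0.7,"wx":0,"wy":0,"wz":0,"claw":60},
    {"dx":0,"dy":0,"dz":-1,"wx":0,"wy":0,"wz":0,"claw":60},
    {"dx":0,"dy":0,"dz":-1,"wx":0,"wy":0,"wz":0,"claw":60},
  ],
)

```text
clock: 30.5
tool_pos: [0.4352, 0.3348, 0.1343]
eef_rot: [-0.001, 1.0, 0.002, 0.002]
contact_force: [-1.0, 1.4, -0.5]
opening: 0.678
finger_force: 0.0
```

>>> step_arm(
  motion=[
    {"dx":0,"dy":0,"dz":-0.5,"wx":0,"wy":0,"wz":0,"claw":60},
    {"dx":0,"dy":0,"dz":-1,"wx":0,"wy":0,"wz":0,"claw":60},
    {"dx":0,"dy":0,"dz":-1,"wx":0,"wy":0,"wz":0,"claw":60},
    {"dx":0,"dy":0,"dz":-1,"wx":0,"wy":0,"wz":0,"claw":60},
  ],
)

```text
clock: 30.9
tool_pos: [0.4336, 0.3334, 0.2114]
eef_rot: [-0.001, 1.0, 0.0, 0.0]
contact_force: [-0.2, -0.8, 0.0]
opening: 0.68
finger_force: 0.0
```

Run:
```python
from h import *
p,d=snap('side','s8'); q,e=snap('top','t8')
W=cloud('side',d)
for c,z in(((.433,.333),.037),((.668,.0355),.119)):
    m=(np.hypot(W[...,0]-c[0],W[...,1]-c[1])<.075)&(abs(W[...,2]-z)<.007); S=W[m]
    lo,hi=np.percentile(S,[.7,99.3],axis=0); print(len(S),((lo+hi)/2).round(4),np.median(S,0).round(4))
cv2.imwrite('pics/c8.png',p[:,:,::-1])
```

```text
650 [0.4323 0.3267 0.0385] [0.4364 0.3168 0.0381]
1172 [0.6675 0.0284 0.1208] [0.665  0.018  0.1195]
```

View pics/c8.png

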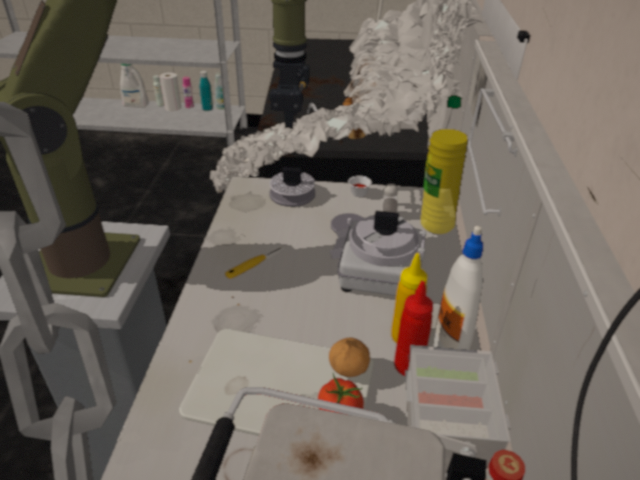

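The grating disc is down on the holder (293,188), the slicing disc is on the cutter (385,235), and the board and everything else are unchanged. I hand it in.

```bash
python3 -c "
from plant import workorder; print(workorder.finish_job())"
```

```text
the job is handed in; nothing more can be done
None
```

I handed the job in at about 31 s, and the final images show the slicing disc seated on the cutter, the grating disc fully down on the large holder's pin, and nothing else moved; the hand-in gave no verdict.

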